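Flip the dry mould's marker

TASK

The square plaster block mould is dry, so turn over its flip marker, the one standing just in front of it on the robot's side: with a fingertip, push the paddle up and over its pivot until it lies fully down on the mould's side and shows its face with two bars. Push only: leave the marker's stand where it is on the bench and pick nothing up. Leave the other two markers, the work pieces and the rest of the bench as they are, and finish clear of everything.

Things in the scene. Friction and masses are not known exactly. Their poses are not given: they have to be found in the camera images.
- stand_mould: Stand of the flip marker of the square block mould, which is about 152 mm beyond it along +x: loose dark steel foot 130 x 70 x 10 mm (x, y, z), 0.9 kg, two cheeks (22 x 8 mm, at y = +-29 mm, to z = 66 mm) carrying the paddle's pivot, a stop post at x = +-45 mm (to z = 55 mm). Origin: centre of the foot's underside. x: towards its work piece, away from the robot; y: along the pivot; z: up.
- flag_mould_pin (a point): Centre of that marker's pivot, 60 mm above the bench. The paddle turns about a level line through it along the stand's y. All three markers are of one build.
- flag_mould_end (a point): Middle of the paddle's free edge, 62 mm from the pivot. The paddle is a bare plywood board 40 mm wide (y) and 6 mm thick from the pivot to this edge, 40 g. One face has a raised ring, the other two raised bars across it.
- flag_mould (a joint): Angle of that paddle, rad. 0: level on the robot's side (stand's -x), ring face up; 1.571: upright; 3.142: level on the work piece's side (+x), bar face up; stops at both ends. Its hinge has friction (about 0.02 N m, more than the paddle's weight): the paddle stays at any angle where it is left; about 0.035 N m raises it.
- flag_mould_tab (a point): Middle of the end of the paddle's thumb tab: 28 mm wide (y), 6 mm thick, 45 mm long from the pivot, rigid with the paddle and at right angles to it, on its ring face right at the pivot. Straight up at joint 0, level towards +x at 1.571, straight down between the cheeks at 3.142. Pushing the upright tab towards +x raises the paddle.
- stand_bowls: Stand of the flip marker of the stack of bowls, which is about 152 mm beyond it along +x: loose dark steel foot 130 x 70 x 10 mm (x, y, z), 0.9 kg, two cheeks (22 x 8 mm, at y = +-29 mm, to z = 66 mm) carrying the paddle's pivot, a stop post at x = +-45 mm (to z = 55 mm). Origin: centre of the foot's underside. x: towards its work piece, away from the robot; y: along the pivot; z: up.
- flag_bowls_pin (a point): Centre of that marker's pivot, 60 mm above the bench. The paddle turns about a level line through it along the stand's y. All three markers are of one build.
- flag_bowls_end (a point): Middle of the paddle's free edge, 62 mm from the pivot. The paddle is a bare plywood board 40 mm wide (y) and 6 mm thick from the pivot to this edge, 40 g. One face has a raised ring, the other two raised bars across it.
- flag_bowls (a joint): Angle of that paddle, rad. 0: level on the robot's side (stand's -x), ring face up; 1.571: upright; 3.142: level on the work piece's side (+x), bar face up; stops at both ends. Its hinge has friction (about 0.02 N m, more than the paddle's weight): the paddle stays at any angle where it is left; about 0.035 N m raises it.
- flag_bowls_tab (a point): Middle of the end of the paddle's thumb tab: 28 mm wide (y), 6 mm thick, 45 mm long from the pivot, rigid with the paddle and at right angles to it, on its ring face right at the pivot. Straight up at joint 0, level towards +x at 1.571, straight down between the cheeks at 3.142. Pushing the upright tab towards +x raises the paddle.
- stand_jar: Stand of the flip marker of the round jar, which is about 152 mm beyond it along +x: loose dark steel foot 130 x 70 x 10 mm (x, y, z), 0.9 kg, two cheeks (22 x 8 mm, at y = +-29 mm, to z = 66 mm) carrying the paddle's pivot, a stop post at x = +-45 mm (to z = 55 mm). Origin: centre of the foot's underside. x: towards its work piece, away from the robot; y: along the pivot; z: up.
- flag_jar_pin (a point): Centre of that marker's pivot, 60 mm above the bench. The paddle turns about a level line through it along the stand's y. All three markers are of one build.
- flag_jar_end (a point): Middle of the paddle's free edge, 62 mm from the pivot. The paddle is a bare plywood board 40 mm wide (y) and 6 mm thick from the pivot to this edge, 40 g. One face has a raised ring, the other two raised bars across it.
- flag_jar (a joint): Angle of that paddle, rad. 0: level on the robot's side (stand's -x), ring face up; 1.571: upright; 3.142: level on the work piece's side (+x), bar face up; stops at both ends. Its hinge has friction (about 0.02 N m, more than the paddle's weight): the paddle stays at any angle where it is left; about 0.035 N m raises it.
- flag_jar_tab (a point): Middle of the end of the paddle's thumb tab: 28 mm wide (y), 6 mm thick, 45 mm long from the pivot, rigid with the paddle and at right angles to it, on its ring face right at the pivot. Straight up at joint 0, level towards +x at 1.571, straight down between the cheeks at 3.142. Pushing the upright tab towards +x raises the paddle.
- block_mould: The square plaster block mould, white, two halves, 100 x 100 x 90 mm, loose, with a round pour hole on top. Origin: centre of its underside.
- bowl_stack: Two nested bowls (one body), 100 mm across, 62 mm high, loose. Origin: centre of its underside.
- glaze_jar: Round white jar with a steel lid, 84 mm across, 110 mm high, loose. Origin: centre of its underside.
- dibber: Turned wooden pin standing beside the block mould's marker, 30 mm across, 60 mm high. Origin: centre of its underside.
- plumb_weight: Brass weight standing beside the bowls' marker, 32 mm across, 46 mm high. Origin: centre of its underside.
- rolling_pin: Wooden rolling pin, 320 mm long, 60 mm thick, lying at the right side (-y) of the bench. Origin: under its middle, on the bench; it lies along its own x.
- bar_clamp: Steel bar clamp lying flat at the left side (+y), about 300 x 120 mm, 23 mm high. Origin: on the bench, under the middle of its bar, which lies along its x.
- slip_brush: Brush with a wooden handle lying near the robot, to its right. Origin: on the bench under it.

How it is judged:
By the outcome, as a careful person would: the job done as asked, in the order asked, and still so for the second after the job is handed in, with the robot touching nothing.
It also fails if it takes over 48 s, if anything falls off the work surface, if the arm or the gripper's body presses on something with over 40 N, if the wrist force passes 120 N, or if a joint passes its speed limit or range.

ROBOT

A 6-joint arm with a two-finger parallel gripper is mounted at the origin on the work surface. World frame = base frame: x ahead of the robot, y to its left, z up, the work surface at z = 0. Lengths are in mm, angles in degrees, forces in N, time in s.
With the tool pointing down it reaches from about 325 to 925 mm from the base axis. Payload 3.1 kg.
Tool frame: the origin (TCP) lies at the very end of the fingers, on their centre line; the grasp point (between the pads) lies grasp_offset behind it (grasp_offset is the distance from the TCP to the grasp point, in mm); z points along the fingers, x is the direction in which the jaws open and shut, and the axes are right-handed (so a half turn about z gives the same grasp; the last joint's range is limited). The gripper opens to 85 mm and grips with 20 to 120 N. Pads are 22 mm wide; open, the fingers measure 114 mm over their backs; the gripper's body (76 mm by 85 mm) begins 54 mm behind the grasp point. The pads swing forward as they close: fully open they stand 13 mm farther back than shut.
Start: joints at [61.18, 12.427, 92.441, -0, 75.132, -6.429], TCP at [238.063, 577.897, 231.3] pointing down, gripper open.
Joint ranges: [-157.48, 157.48], [-44.54, 120.13], [17.64, 146.25], [-64.5, 244.5], [7.68, 150.69], [-147.95, 147.95]. Speed limits (degrees/s): [159.86, 159.86, 180, 180, 180, 180].

INTERFACE

Orientations are given as [roll, pitch, yaw] about the fixed x, y, z axes, in that order (R = Rz(yaw) Ry(pitch) Rx(roll)).
In Python, from station import * gives the robot as it stands. Calls block until the motion is done:
- goto(position, orientation): joint-space move of the TCP to a pose.
- move_l(position, attitude=None, speed=150): straight line of the TCP; attitude=None keeps the orientation; speed is the mean speed in mm/s.
- move_j(angles): joint-space move.
- grip(opening, squeeze=None): finger opening in mm; squeeze is the grip in N (None keeps the last); returns when the fingers have stopped.
- wait(seconds).
- solve_ik(position, orientation): joint angles nearest the present ones, or None.
- get_obs(): the state.
- get_image(name): name is "scene" or "top" or "wrist"; returns the picture (480x640x3 uint8, red, green, blue); there is no depth.
- get_calibration(name): a dict with "fx", "fy", "cx", "cy" (pixels), "R" (3x3) and "t" (3): a world point X has camera coordinates R X + t; the wrist camera has in their place "mount" (4x4, takes a point from camera to tool coordinates, whose origin is the TCP and whose axes are the tool frame's). Camera axes: x right, y down, z forward; pixel columns grow to the right and rows downward; lengths in mm; the calibration is good to about 2 mm. The wrist camera is an equidistant fisheye: a pixel r from the principal point sees the ray r / f radians off the axis. A picture is of the moment at which its call begins: read the wrist's pose just before it. get_calibration takes no time and is no camera call.
A pose or a line that the arm cannot do raises Unreachable and nothing moves.
- sign_off(): hands the job in, once; it reports no verdict.
Trained networks look in the newest picture that a camera, given by its name, has taken for a name from the list of things; names that differ only in an ending like _2 or _b are one class to them, and where a whole thing is asked for, a point or a joint stands for the part that bears it (a point fixed in the world has none). Each returns a list of dicts, best first, with "score" (0 to 1); they miss things now and then, are a little off and sometimes report something else, mostly with a low value. They report only what shows in the picture. A call takes as long as a camera call.
- spot_in(name, camera): "extent" ([centre column, centre row, width, height] in pixels, round what is visible of it).
- regions_of(name, camera): "region" (480x640 bool, what is visible of it) and "extent" ([centre column, centre row, width, height] in pixels, round what is visible of it).
The state is a dict: "t": time; "joint_pos": joint angles; "qvel": joint speeds; "effort": joint torques, N m; "tcp_pos": TCP position; "ee_rot": TCP orientation; "wrist_force": force on the tool from outside, world axes, zero at the start; "moment": the same for the moment, N m; "grip_width": finger opening in mm.
Only numpy, scipy, OpenCV 4.12 (cv2) and the standard library are available. Lean on these libraries where they do the work, as an engineer would, in place of code of your own. Each camera call takes 0.05 s, during which the arm holds its last target.

## Working session

There is one attempt and no reset: what is moved stays moved. The work goes in short steps, each a Python script; the robot and the scene stay as the last script left them, time stands still between calls to the robot, and variables do not carry over. Pictures are saved under pics/ and viewed, and the job is handed in when it is done.

```bash
mkdir -p pics; ls
cat > h.py <<'E'
from station import *
import numpy as np, cv2
def save(cam,fn):
    im=get_image(cam); cv2.imwrite('pics/'+fn,im[:,:,::-1].copy()); return im
def ray(cam,u,v):
    c=get_calibration(cam);R=np.array(c['R']);t=np.array(c['t'])
    d=R.T@np.array([(u-c['cx'])/c['fx'],(v-c['cy'])/c['fy'],1]);o=-R.T@t
    return o,d
def atz(cam,u,v,z):
    o,d=ray(cam,u,v);return o+d*(z-o[2])/d[2]
def proj(cam,X):
    c=get_calibration(cam);p=np.array(c['R'])@np.array(X,float)+np.array(c['t'])
    return np.array([c['fx']*p[0]/p[2]+c['cx'],c['fy']*p[1]/p[2]+c['cy']])
E
python3 - <<'E'
from h import *
save('scene','s0.png');save('top','t0.png')
for c in('scene','top'):
    print(c,get_calibration(c))
    for n in('stand_mould','block_mould','dibber','flag_mould','flag_mould_pin','flag_mould_tab','flag_mould_end'):
        print(n,[(round(d['score'],2),np.round(d['extent']).tolist()) for d in spot_in(n,c)])
o=get_obs();print(o)
E
```

```text
pics
scene {'fx': 608.3691342911684, 'fy': 608.3691342911684, 'cx': 329.97240932662703, 'cy': 228.98008858092078, 'R': array([[-0.77178136,  0.63581555,  0.00959812],
       [ 0.48099948,  0.59359845, -0.64519794],
       [-0.41592431, -0.49333506, -0.76395516]]), 't': array([ 418.85091638, -197.61725506, 1891.55029643])}
stand_mould [(0.76, [274.0, 188.0, 44.0, 48.0]), (0.67, [318.0, 249.0, 30.0, 18.0])]
block_mould [(0.68, [230.0, 209.0, 47.0, 55.0])]
dibber [(0.57, [260.0, 175.0, 13.0, 18.0])]
flag_mould [(0.67, [282.0, 176.0, 25.0, 18.0]), (0.48, [319.0, 250.0, 30.0, 23.0]), (0.39, [231.0, 210.0, 50.0, 56.0])]
flag_mould_pin [(0.74, [272.0, 188.0, 42.0, 44.0]), (0.64, [236.0, 122.0, 78.0, 49.0])]
flag_mould_tab [(0.62, [278.0, 177.0, 28.0, 20.0]), (0.59, [318.0, 252.0, 28.0, 23.0])]
flag_mould_end [(0.59, [274.0, 188.0, 42.0, 44.0]), (0.51, [280.0, 174.0, 27.0, 19.0])]
top {'fx': 551.8489082453217, 'fy': 551.8489082453217, 'cx': 318.91969973658826, 'cy': 240.42477429148457, 'R': array([[ 0.00470046, -0.99998202, -0.00372377],
       [-0.99518168, -0.00431314, -0.09795311],
      
[... 549 characters left out ...]
, 28.0]), (0.24, [406.0, 202.0, 43.0, 39.0])]
{'t': 0.8, 'joint_pos': array([ 6.11794761e+01,  1.24248121e+01,  9.24388804e+01,  1.96891489e-03,
        7.51326536e+01, -6.42580579e+00]), 'qvel': array([-0.0298775 ,  0.020716  ,  0.00752105,  0.00397784,  0.01528419,
       -0.03527579]), 'effort': array([ 1.72033665e-04, -3.96828783e+01, -3.04236817e+01, -1.54606823e-04,
        6.77007465e-04,  1.36300281e-05]), 'tcp_pos': array([238.07255741, 577.9140123 , 231.34835498]), 'ee_rot': array([-1.79998518e+02, -3.84395804e-03,  6.76047767e+01]), 'wrist_force': array([-0.70427519,  0.34533804,  0.43162806]), 'moment': array([0.04490198, 0.02066845, 0.00998086]), 'grip_width': 85.30597703488112}
```

Run:
```python
import cv2
t=cv2.imread('pics/t0.png');cv2.imwrite('pics/t0c.png',cv2.resize(t[170:350,340:500],None,fx=3.3,fy=3.3,interpolation=cv2.INTER_CUBIC))
s=cv2.imread('pics/s0.png');cv2.imwrite('pics/s0c.png',cv2.resize(s[120:270,180:360],None,fx=4,fy=4,interpolation=cv2.INTER_CUBIC))
```

```text
(no output)
```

View pics/t0.png

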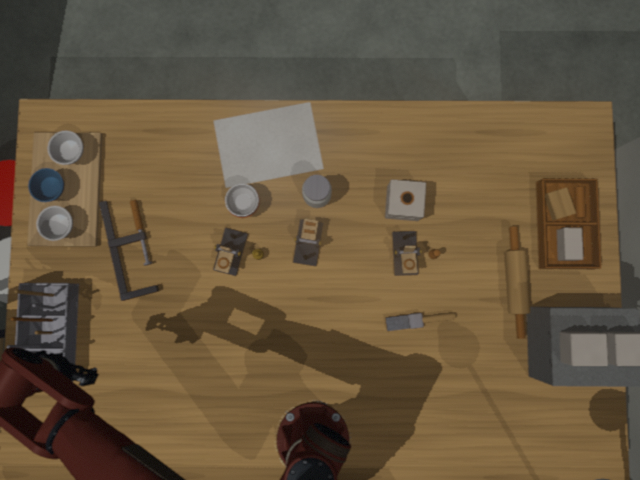

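View pics/t0c.png

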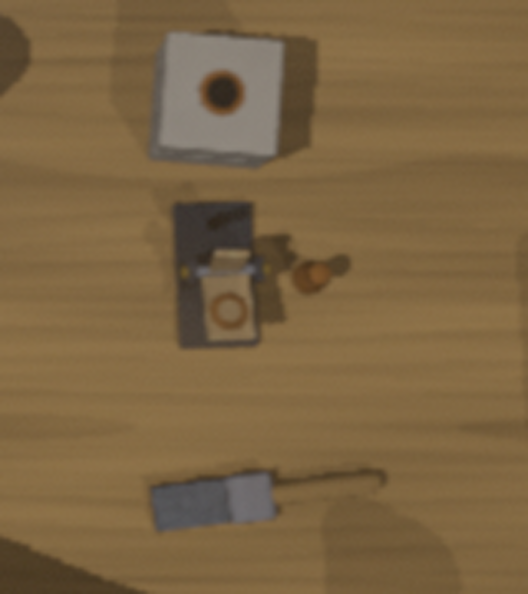

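View pics/s0c.png

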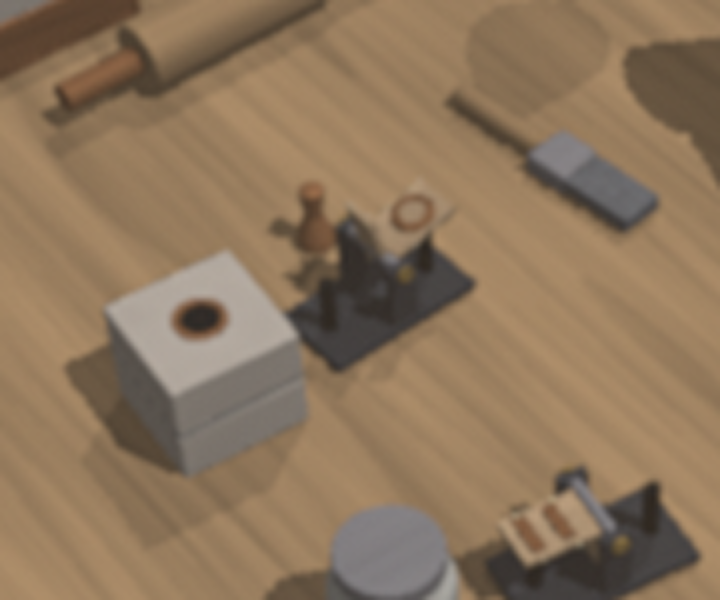

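View pics/s0.png

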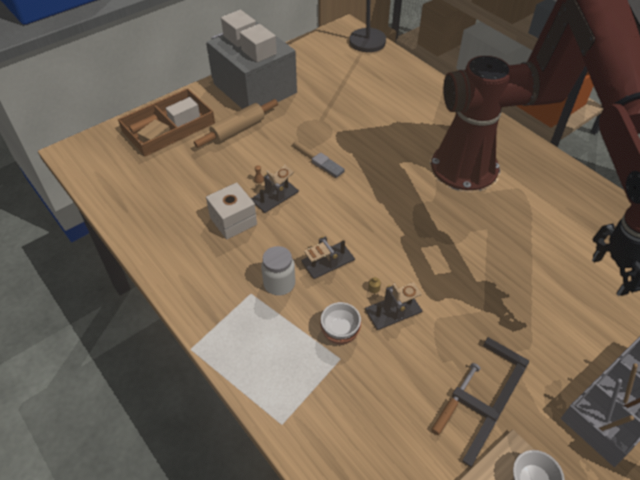

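The top view shows the mould's marker with its foot at about columns 393–418, rows 231–275. The ring face is up on the robot's side, the tab stands upright, and the dibber is to its right at (434, 254). Next I'll measure the foot's pose.

Run:
```python
from h import *
c=np.array([[174,203],[253,202],[258,346],[179,347]])/3.3+[340,170]
P=np.array([atz('top',u-.3,v-.3,10) for u,v in c]);print(P.round(1))
m=P.mean(0);ax=(P[0]+P[1]-P[2]-P[3])/2;print('centre',m,'len',np.linalg.norm(ax),'wid',np.linalg.norm(P[0]-P[1]),np.linalg.norm(P[3]-P[2]),'yaw',np.degrees(np.arctan2(ax[1],ax[0])))
r=[d for d in regions_of('stand_mould','top')] if get_image('top') is not None else 0
for d in r[:2]:
    reg=d['region'];print(d['score'],d['extent'],cv2.minAreaRect(np.argwhere(reg)[:,::-1].astype(np.float32)))
# expected pixels: build overlay
yaw=np.arctan2(ax[1],ax[0])
def W(x,y,z): return [m[0]+x*np.cos(yaw)-y*np.sin(yaw),m[1]+x*np.sin(yaw)+y*np.cos(yaw),z]
for cam,f,(x0,y0,x1,y1),k in(('top','t0',(380,215,450,285),8),('scene','s0',(240,150,310,220),8)):
    im=cv2.imread(f'pics/{f}.png')[y0:y1,x0:x1];im=cv2.resize(im,None,fx=k,fy=k,interpolation=cv2.INTER_CUBIC)
    def L(pts,col):
        q=np.array([(proj(cam,W(*p))-[x0,y0]+.5)*k for p in pts]).astype(int);cv2.polylines(im,[q],True,col,1)
    L([(65,35,10),(65,-35,10),(-65,-35,10),(-65,35,10)],(0,0,255))
    L([(0,20,63),(0,-20,63),(-62,-20,63),(-62,20,63)],(0,255,0))
    L([(0,14,60),(0,-14,60),(0,-14,105),(0,14,105)],(255,255,0))
    cv2.imwrite(f'pics/ov_{cam}.png',im)
print(atz('top',434,254,40), get_obs()['t'])
```

```text
[[ 598.4 -232.    10. ]
 [ 599.6 -302.3   10. ]
 [ 471.5 -305.1   10. ]
 [ 470.3 -235.3   10. ]]
centre [ 534.92138616 -268.69491054   10.        ] len 128.1742511115391 wid 70.37273223813837 69.82785978076532 yaw 1.3758055728191896
0.8 [408.5, 255.0, 28.0, 47.8] ((406.25341796875, 253.3212890625), (45.186893463134766, 27.873180389404297), 87.27368927001953)
[ 529.52608375 -346.93198347   40.        ] 0.9
```

View pics/ov_top.png

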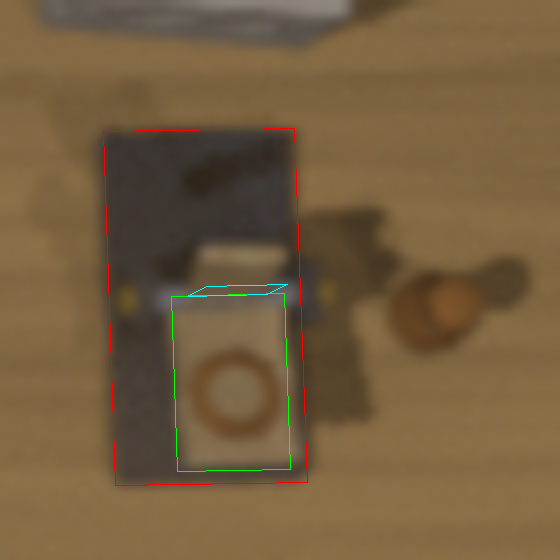

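View pics/ov_scene.png

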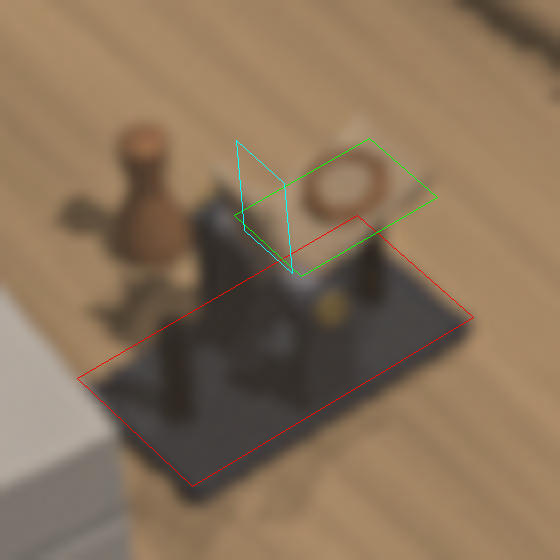

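Run:
```python
from h import *
m=np.array([534.9,-269.5]);yaw=np.radians(1.4)
def W(x,y,z): return [m[0]+x*np.cos(yaw)-y*np.sin(yaw),m[1]+x*np.sin(yaw)+y*np.cos(yaw),z]
for cam,f,(x0,y0,x1,y1),k in(('top','t0',(390,225,430,285),6),('scene','s0',(255,155,305,215),6)):
    out=[]
    for th in(0.15,.35,.55):
        im=cv2.imread(f'pics/{f}.png')[y0:y1,x0:x1];im=cv2.resize(im,None,fx=k,fy=k,interpolation=cv2.INTER_CUBIC)
        def L(pts,col):
            q=np.array([(proj(cam,W(*p))-[x0,y0]+.5)*k for p in pts]).astype(int);cv2.polylines(im,[q],True,col,1)
        def F(r,y,n): # r along paddle, n along ring normal
            return (-r*np.cos(th)+n*np.sin(th),y,60+r*np.sin(th)+n*np.cos(th))
        L([F(0,20,3),F(0,-20,3),F(62,-20,3),F(62,20,3)],(0,255,0))
        L([F(0,14,0),F(0,-14,0),F(0,-14,45),F(0,14,45)],(255,255,0))
        out.append(im)
    cv2.imwrite(f'pics/ang_{cam}.png',np.hstack(out))
```

```text
(no output)
```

View pics/ang_top.png

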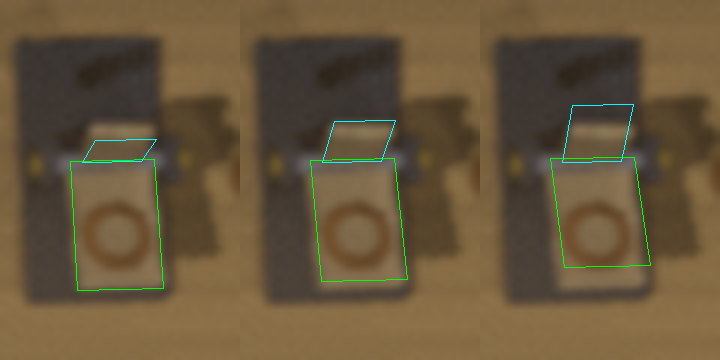

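View pics/ang_scene.png

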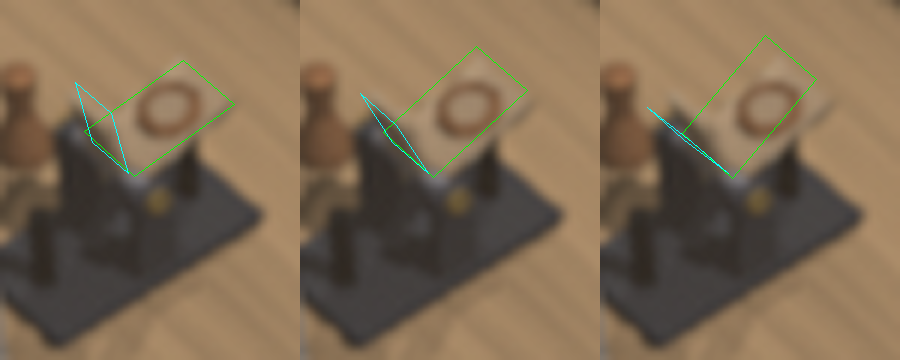

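The overlay at 0.15–0.35 rad fits best, so the paddle already sits about 0.25 rad up. I'll close the gripper and go above the robot's side of the marker for a wrist-camera check.

```bash
cat >> h.py <<'E'
M=np.array([534.9,-269.5]);YAW=np.radians(1.4)
def Wd(x,y,z): return [M[0]+x*np.cos(YAW)-y*np.sin(YAW),M[1]+x*np.sin(YAW)+y*np.cos(YAW),z]
def rpy(r):
    from scipy.spatial.transform import Rotation as R_
    return R_.from_euler('xyz',r,degrees=True).as_matrix()
def wproj(X,o):
    c=get_calibration('wrist');T=np.eye(4);T[:3,:3]=rpy(o['ee_rot']);T[:3,3]=o['tcp_pos']
    p=np.linalg.inv(T@np.array(c['mount']))@np.append(np.array(X,float),1)
    r=np.hypot(p[0],p[1]);a=np.arctan2(r,p[2])
    return np.array([c['cx']+c['fx']*a*p[0]/r,c['cy']+c['fy']*a*p[1]/r])
def overlay(im,o,th,fn):
    im=im[:,:,::-1].copy()
    def F(r,y,n): return (-r*np.cos(th)+n*np.sin(th),y,60+r*np.sin(th)+n*np.cos(th))
    for pts,col in(([(65,35,10),(65,-35,10),(-65,-35,10),(-65,35,10)],(0,0,255)),([F(0,20,3),F(0,-20,3),F(62,-20,3),F(62,20,3)],(0,255,0)),([F(0,14,0),F(0,-14,0),F(0,-14,45),F(0,14,45)],(255,255,0))):
        cv2.polylines(im,[np.array([wproj(Wd(*p),o) for p in pts]).astype(int)],True,col,1)
    cv2.imwrite('pics/'+fn,im)
E
python3 - <<'E'
from h import *
for y in(91.4,-88.6,1.4,-178.6):
    q=solve_ik(Wd(-70,0,230),[180,0,y]);print(y,None if q is None else np.round(q))
grip(0)
y=91.4 if solve_ik(Wd(-70,0,230),[180,0,91.4]) is not None else -88.6
qs={y:solve_ik(Wd(-70,0,230),[180,0,y]) for y in(91.4,-88.6)}
y=min((k for k in qs if qs[k] is not None),key=lambda k:abs(qs[k][5]))
goto(Wd(-70,0,230),[180,0,y])
o=get_obs();im=get_image('wrist');cv2.imwrite('pics/w1r.png',im[:,:,::-1]);overlay(im,o,.25,'w1.png');print(y,o['t'],o['tcp_pos'],o['grip_width'],o['ee_rot'])
E
```

```text
91.4 [ -38.    2.  104.    0.   74. -129.]
-88.6 [-38.   2. 104.  -0.  74.  51.]
1.4 [-38.   2. 104.  -0.  74. -39.]
-178.6 [-38.   2. 104.   0.  74. 141.]
-88.6 4.75 [ 465.28785367 -270.58921525  229.98288069] 0.3850926383277833 [-1.79992921e+02  1.17919218e-02 -8.85344924e+01]
```

View pics/w1.png

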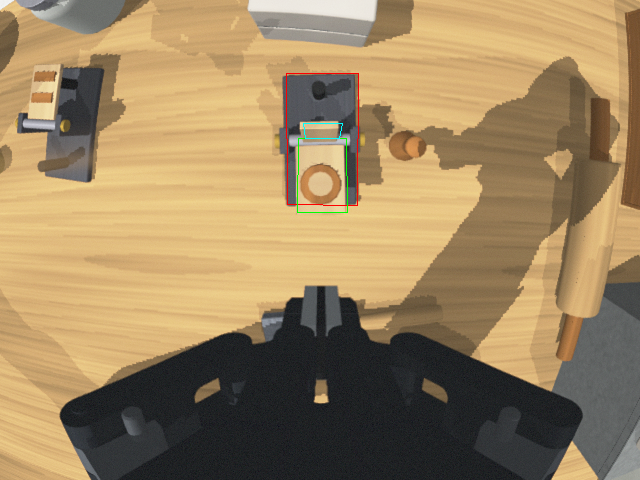

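The wrist view agrees with the pose to within about 2 mm: foot at columns 285–358, rows 73–205, ring up at (320, 183). I'll take 1 mm off the y offset and push the tab.

```bash
sed -i 's/-269.5\])/-268.5])/' h.py
cat >> h.py <<'E'
H=11.
def fmax():
    return np.round(get_obs()['wrist_force'],1)
E
python3 - <<'E'
from h import *
move_l(Wd(-32,0,150),[180,0,-88.6],speed=200)
move_l(Wd(-22,0,97),speed=120)
print(fmax())
for th in np.arange(.2,1.26,.15):
    x=-3*np.cos(th)+34*np.sin(th);z=3*np.sin(th)+34*np.cos(th)
    move_l(Wd(x-H,0,60+z),speed=60);print(round(th,2),fmax())
o=get_obs();save('top','t2.png');save('scene','s2.png');print(o['t'],o['tcp_pos'])
move_l(Wd(35,0,170),speed=200)
move_l(Wd(-75,0,170),speed=250)
o=get_obs();im=save('wrist','w2.png');print(o['t'])
overlay(im,o,1.25,'w2o.png')
E
```

```text
[ 0.6 -1.1 -0.1]
0.2 [0.1 0.  0.4]
0.35 [0.3 0.5 0.3]
0.5 [ 0.2 -0.8 -0.2]
0.65 [ 0.3 -0.3  1.1]
0.8 [-0.3 -0.1 -0.3]
0.95 [ 0.3 -0.4 -0.4]
1.1 [ 0.2 -0.2 -0.7]
1.25 [ 0.1  0.1 -0.1]
8.1417 [ 555.12430504 -267.86000557   73.12747911]
9.475
```

View pics/w2o.png

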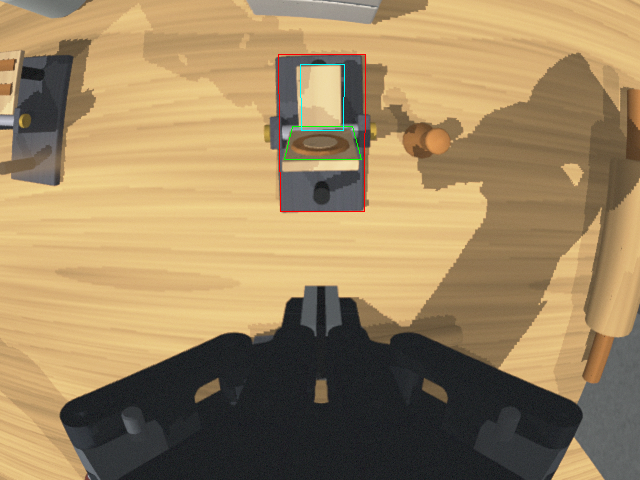

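The paddle now stands at about 1.25 rad, with its top edge near row 160–170, and the stand hasn't moved. Next I'll push the bar face from behind and carry it over and down.

Run:
```python
from h import *
move_l(Wd(-60,0,105),speed=150)
move_l(Wd(-3-H-3,0,105),speed=60);print(fmax())
r=47
for th in np.arange(1.6,3.0,.2):
    x=-r*np.cos(th)-4*np.sin(th);z=r*np.sin(th)-4*np.cos(th)
    move_l(Wd(x-H,0,60+z),speed=60);print(round(th,2),fmax())
z=70.
while z>59:
    move_l(Wd(r-H,0,z),speed=25);wait(.1);f=np.mean([get_obs()['wrist_force'] for _ in range(3)],0);print(z,f.round(1))
    if f[2]>6: break
    z-=1
print(get_obs()['tcp_pos'])
move_l(Wd(r-H,0,170),speed=200)
move_l(Wd(-75,0,170),speed=250)
o=get_obs();im=save('wrist','w3.png');overlay(im,o,np.pi,'w3o.png');print(o['t'])
save('top','t3.png');save('scene','s3.png')
```

```text
[-0.8 -0.   0.9]
1.6 [ 0.1 -0.8 -0. ]
1.8 [ 0.5 -0.2 -0.3]
2.0 [ 0.1  0.  -0.2]
2.2 [ 0.5 -0.5  0.3]
2.4 [ 0.1 -0.6  0.3]
2.6 [-0.3 -0.3 -0.1]
2.8 [-0.4 -0.2  0. ]
70.0 [-0.3  0.  -0.2]
69.0 [-0.7  0.3  0.1]
68.0 [-0.1  0.3  0.3]
67.0 [ 0.4 -0.2  0.6]
66.0 [-0.2  0.  -0.5]
65.0 [-1.4 -0.9 -0.3]
64.0 [ 1.4  0.7 -0.2]
63.0 [-0.2 -0.5  0.4]
62.0 [-1.   0.8  6.2]
[ 571.07347768 -267.73808663   63.01131829]
17.8333
```

View pics/w3o.png

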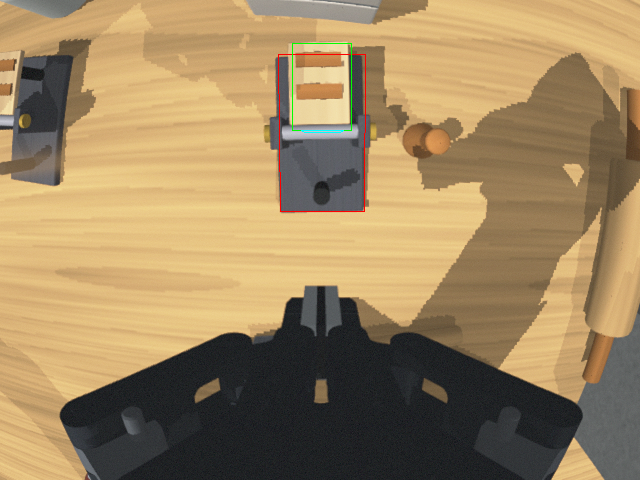

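Run:
```python
from h import *
move_l(Wd(-100,0,240),speed=200)
wait(.5)
save('top','t4.png');s=save('scene','s4.png')
a=cv2.imread('pics/s0.png');b=cv2.imread('pics/s4.png')
cv2.imwrite('pics/cmp.png',np.hstack([cv2.resize(x[120:350,180:440],None,fx=1.5,fy=1.5) for x in(a,b)]))
print(get_obs()['t'],fmax())
```

```text
19.1083 [ 0.1  0.6 -0.2]
```

View pics/cmp.png

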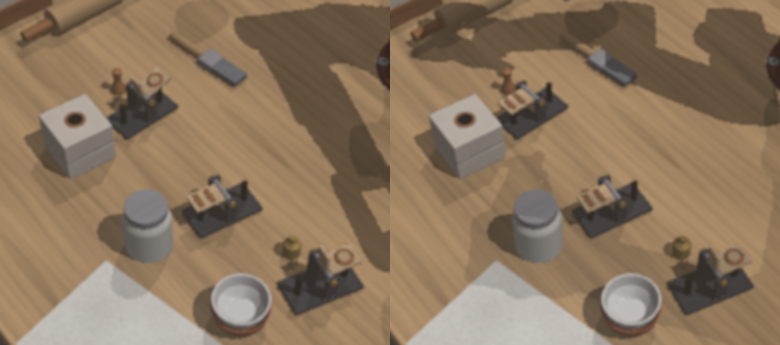

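View pics/t4.png

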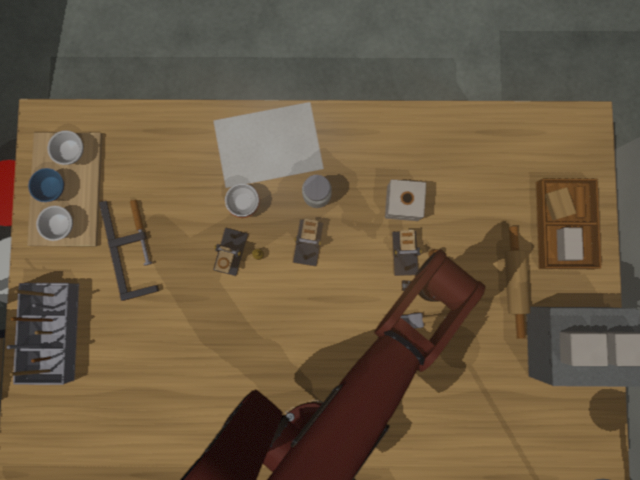

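The before and after pictures match except for the mould's marker, which now shows two bars on the mould's side (top view, (407, 240)). The arm is clear of everything.

```bash
python3 -c "
from station import *
sign_off()"
```

```text
the job is handed in; nothing more can be done
```

The block mould's flip marker is turned over: its paddle lies level on the mould's side with the two-bar face up. I've handed the job in.

With the gripper shut, I pushed the tab until the paddle stood at about 1.25 rad. Then I pushed the bar face over from behind and down onto the stop.

- **On the stop:** the paddle met firm resistance of about 6 N with the fingertip at z = 63 mm, which is the top of a level paddle.
- **Nothing else moved:** in the wrist view the stand stayed where it was. In the before and after scene pictures, the other two markers, the work pieces and the small items near them looked unchanged.
- **Finish:** the fingers ended about 240 mm above the bench, clear of everything, at about 19 s on the robot's clock.

One thing differed from what I expected: the paddle did not start fully down. It was already about 0.25 rad up, which made no difference to the push. No check failed.

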